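Lock the fabric-printing block with its wedge

ROBOT

A 7-joint arm with a two-finger parallel gripper is mounted at the origin on the work surface. World frame = base frame: x ahead of the robot, y to its left, z up, the work surface at z = 0. Lengths are in m, angles in rad, forces in N, time in s.
With the tool pointing down it reaches from about 0.4 to 0.75 m from the base axis. Payload 19.5 kg.
Tool frame: the origin (TCP) lies between the finger pads; the fingertips stand 19 mm ahead of it and the grasp point (between the pads) is the TCP; z points along the fingers, y is the line along which they close (so a half turn about z gives the same grasp; the last joint's range is limited). The gripper opens to 85 mm and grips with 20 to 120 N. Pads are 22 mm wide; open, the fingers measure 114 mm over their backs; the gripper's body (76 mm by 85 mm) begins 54 mm behind the grasp point. The pads swing forward as they close: fully open they stand 13 mm farther back than shut.
Start: joints at [1.152, 0.707, -0.028, 1.485, 0.022, 0.951, -0.075], TCP at [0.212, -0.535, 0.25] pointing down, gripper open.
Joint ranges: [-2.71, 2.71], [-0.32, 2.16], [-1.57, 1.52], [0, 2.45], [-1.46, 4.6], [0, 2.02], [-2.83, 2.83]. Speed limits (rad/s): [1.89, 1.89, 2.57, 2.57, 3.01, 3.01, 3.01].

INTERFACE

Orientations are given as a rotation vector (axis times angle).
In Python, from rig import bot, vision, workorder, models gives the robot as it stands.
- The arm moves only by the tool move_arm, never from a script. Its argument "steps" is a list that holds one entry, the list of rows, each a list of 7 numbers: the shift along the tool's x, y, z in mm, then the turn, a rotation vector about the tool's x, y, z in rad, then the finger opening in mm, from 0 to 85.4. A call has 1 to 8 rows; each row is the pose to reach, as a shift and turn from the pose commanded when the call began, along the tool's axes at that moment; what a row does not reach only later rows make up. A row lasts 1/12 s, in which the tool goes at most 41.7 mm and 7.16 degrees, less where a joint would pass 70% of its speed; a pose out of reach is approached as far as the arm can. A call with a gripper value outside its range is refused whole. The fingers move at their own pace and stop on an object; the grip force is fixed at half the most. Time passes only in rows, so rows that repeat a pose let the fingers close. It gives the time, the measured TCP pose, the force, the opening and the grip force at its end, in the units of the state.
- bot.read_state(): the state, without advancing time (a new reading comes with each control period).
- vision.get_image(name): name is "scene" or "top"; returns (picture, depth): 384x512x3 uint8, red, green, blue; 384x512 float32, m along the optical axis (not along the pixel's ray), 0 where there is no reading.
- vision.get_calibration(name): a dict with "camera_matrix" (3x3 intrinsics, pixels), "R" (3x3) and "t" (3): a world point X has camera coordinates R X + t. Camera axes: x right, y down, z forward; pixel columns grow to the right and rows downward; lengths in m; the calibration is good to about 2 mm. A picture is of the moment at which its call begins. get_calibration takes no time and is no camera call.
- workorder.finish_job(): hands the job in; it is judged then, once.
Trained networks look in the newest picture that a camera, given by its name, has taken for a name from the list of things; names that differ only in an ending like _2 or _b are one class to them, and where a whole thing is asked for, a point or a joint stands for the part that bears it (a point fixed in the world has none). Each returns a list of dicts, best first, with "score" (0 to 1); they miss things now and then, are a little off and sometimes report something else, mostly with a low value. They report only what shows in the picture. A call takes as long as a camera call. They do not tell look-alikes from the thing itself.
- models.boxes_of(camera, query): "rect" ([centre column, centre row, width, height] in pixels, round what is visible of it).
- models.masks_of(camera, query): "pixels" (384x512 bool, what is visible of it) and "rect" ([centre column, centre row, width, height] in pixels, round what is visible of it).
The state is a dict: "time": time; "qpos": joint angles; "joint_velocities": joint speeds; "joint_torque": joint torques, N m; "position": TCP position; "orientation": TCP orientation; "wrist_force": force on the tool from outside, world axes, zero at the start; "wrist_torque": the same for the moment, N m; "width": finger opening in m; "finger_force": force on a finger pad.
Only numpy, scipy, OpenCV 4.12 (cv2) and the standard library are available. Lean on these libraries where they do the work, as an engineer would, in place of code of your own. Each camera call takes 0.05 s, during which the arm holds its last target. There are 200 camera calls.

TASK

The printing block is loose in its metal press frame. Take the yellow-headed wedge from the rack, set it point down, upright and square, about midway along the gap between the block and the frame's end wall, and press it down firmly until the block is tight against the far stop and the wedge is fully home; then let go. Leave the blue and red wedges where they stand in the rack.

Things in the scene. Friction and masses are not known exactly. Their poses are not given: they have to be found in the camera images.
- wedge_grip (a point): Centre of the yellow head of the right wedge (loose, beech, 90 g), which stands point down in the rack, head resting on the rack's top. Head 44 mm (x) by 36 mm (y) by 50 mm tall; grip it across the 36 mm, fingers on its y faces, free in the rack. z is up. The head's underside is 25 mm below this point, the wedge's tip 95 mm below. Same when turned half round about z
- wedge: The whole yellow-headed wedge, 120 mm tall; origin at the centre of its tip, axes as at wedge_grip. The bare wood stem under the head is 70 mm long, 36 mm wide (y) and tapers in thickness (x) from 26 mm under the head to 6 mm at the flat tip; each flank leans 8 degrees
- blue_wedge_grip (a point): Centre of the blue head of another wedge, too thick (13 to 31 mm) for this gap: same head and height, standing in the same plywood rack (206 by 64 mm, 76 mm tall, places 65 mm apart, order varies). Leave it there
- red_wedge_grip (a point): Centre of the red head of another wedge, too thin (4 to 12 mm) for this gap: same head and height, standing in the same rack. Leave it there
- gap_top (a point): Point fixed in the frame: middle of the V gap's mouth when the block is tight, 75 mm above the table, level with the tops of block and end wall. x points across the gap, from block to end wall; y along the gap (96 mm long). Wedge thickness goes across, its 36 mm width along the gap. Fully home, the wedge's head centre is 34 mm above this point, the head's underside 9 mm above the walls
- frame: Press frame bolted to the table: dark steel base 196 by 136 mm, 8 mm thick, low side rails, an aluminium end wall and far stop; origin at its underside, axes as at gap_top, which is 55 mm along x. The gap between block and end wall has sides leaning 8 degrees like the wedge and a flared 6 mm lead-in on top; with the block tight it is 21 mm wide just under the flare
- block (a joint): Play left (m) between the printing block (wood, navy top with orange and white pattern) and its far stop; 0 is tight. It starts at 4 to 7 mm; the gap is narrower by that much, its middle shifted half of it along x towards the end wall. The slide is stiff (4 N): press the wedge down with 5 to 15 N while the block moves; it is tight when the force climbs past 20 N
There are look-alikes about, which are no part of the job. Leave any pink, purple or white look-alike of the wedge alone.

How it is judged:
By the outcome, as a careful person would: the job done as asked, in the order asked, and still so for the second after the job is handed in, with the robot touching nothing.
It also fails if it takes over 35 s, if anything falls off the work surface, if the arm or the gripper's body presses on something with over 40 N, if the wrist force passes 120 N, or if a joint passes its speed limit or range.

## Working session

There is one attempt and no reset: what is moved stays moved. The work goes in short steps, Python scripts to look and compute and a tool call to move; the robot and the scene stay as the last step left them, time stands still between calls to the robot, and variables do not carry over. Pictures are saved under pics/ and viewed, at most 10 in all, crops included, and the job is handed in when it is done.

Besides the shell and the picture viewer there is one more tool, called by a JSON object that holds its "name" and its "arguments". move_arm: Moves the arm, as the interface text tells. Its arguments: {"type":"object","properties":{"steps":{"type":"array"}},"required":["steps"]}

```bash
mkdir -p pics
cat > h.py <<'E'
import numpy as np, cv2
from rig import bot, vision, workorder, models
def pts(cam,depth,mask):
    c=vision.get_calibration(cam);K=np.array(c["camera_matrix"]);R=np.array(c["R"]);t=np.array(c["t"])
    v,u=np.nonzero(mask&(depth>0));d=depth[v,u]
    P=np.stack([(u-K[0,2])/K[0,0]*d,(v-K[1,2])/K[1,1]*d,d],1)
    return (P-t)@R
def save(n,p): cv2.imwrite(f"pics/{n}.png",cv2.cvtColor(p,cv2.COLOR_RGB2BGR))
E
python3 - <<'E'
from h import *
ims=[]
for cam in("scene","top"):
    p,d=vision.get_image(cam);ims.append(p);np.savez(f"{cam}0.npz",p=p,d=d)
    for q in("wedge","blue_wedge_grip","red_wedge_grip","frame","block"):
        for m in models.masks_of(cam,q)[:4]:
            P=pts(cam,d,m["pixels"]);
            if len(P)==0: continue
            z=P[:,2];T=P[z>np.percentile(z,98)-.006]
            print(cam,q,round(m["score"],2),np.round(m["rect"]),"top",T.mean(0).round(4),len(T),"rect",[np.round(a,4) for a in cv2.minAreaRect((T[:,:2]*1000).astype(np.float32))])
for n,p in zip(("scene0","top0"),ims): save(n,cv2.resize(p,(800,600)))
s=bot.read_state();print(s["position"],s["orientation"],s["time"],s["width"])
E
```

```text
scene wedge 0.82 [307. 216.  24.  45.] top [0.6776 0.1287 0.1195] 244 rect [array([676.4648, 129.4165]), array([43.1246, 35.6139]), np.float64(59.0058)]
scene wedge 0.63 [295. 174.  23.  26.] top [0.5765 0.1569 0.1255] 202 rect [array([575.299 , 159.2267]), array([35.8405, 47.4034]), np.float64(14.1281)]
scene wedge 0.59 [266. 220.  26.  46.] top [0.6374 0.041  0.1196] 249 rect [array([636.0912,  42.0688]), array([36.1283, 43.6402]), np.float64(15.8354)]
scene wedge 0.56 [343. 196.  30.  47.] top [0.6757 0.2294 0.1194] 232 rect [array([674.3876, 230.8936]), array([36.9981, 43.9104]), np.float64(84.1952)]
scene blue_wedge_grip 0.64 [330. 153.  24.  31.] top [0.5521 0.283  0.1254] 185 rect [array([552.6224, 273.4614]), array([36.6194, 72.1748]), np.float64(13.1593)]
scene red_wedge_grip 0.91 [312. 162.  20.  25.] top [0.5644 0.2208 0.1253] 185 rect [array([563.3817, 222.0854]), array([35.4537, 42.5587]), np.float64(9.9999)]
scene frame 0.55 [157. 233.  94.  75.] top [ 0.5107 -0.1698  0.0754] 1968 rect [array([ 508.8355, -163.0805]), array([155.5107, 103.9663]), np.float64(76.6268)]
sce
[... 966 characters left out ...]
op [0.5609 0.224  0.1264] 313 rect [array([561.461 , 224.4817]), array([36.2803, 43.7545]), np.float64(11.2926)]
top frame 0.91 [343. 238.  88.  76.] top [ 0.5068 -0.1664  0.0762] 2330 rect [array([ 507.9091, -160.8088]), array([155.7115, 101.9992]), np.float64(76.5191)]
top block 0.6 [349. 233.  59.  45.] top [ 0.5052 -0.171   0.0764] 1728 rect [array([ 506.6727, -170.879 ]), array([100.4392,  96.8451]), np.float64(76.4671)]
top block 0.48 [344. 237.  89.  75.] top [ 0.5068 -0.1664  0.0762] 2332 rect [array([ 508.0023, -161.0378]), array([155.733 , 103.1041]), np.float64(76.8572)]
[ 0.21155671 -0.5346514   0.25025302] [-3.08591492e+00 -5.88284690e-01  9.24913731e-06] 0.6 0.08546821964269341
```

View pics/scene0.png

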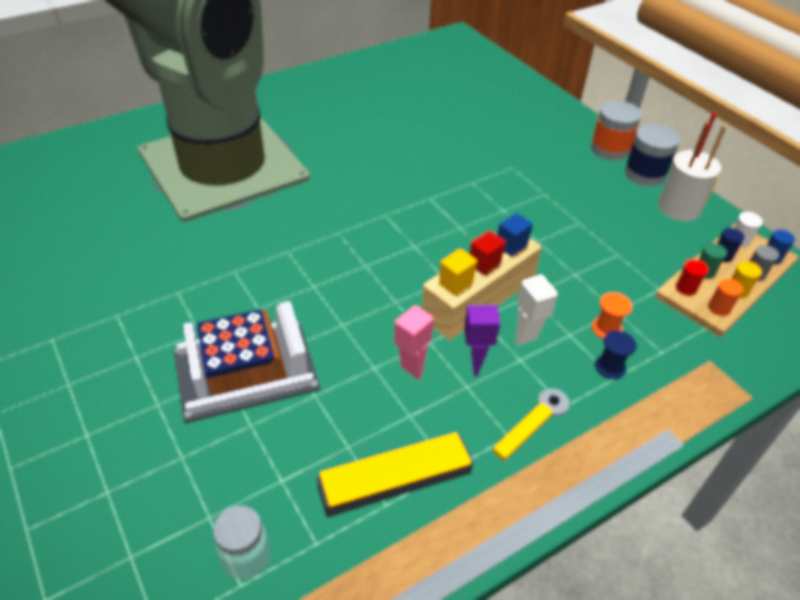

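Run:
```python
from h import *
z=np.load("top0.npz");p=z["p"]
save("top0c",np.vstack([cv2.resize(p[130:260,130:290],(640,520),interpolation=2)]))
save("top0f",cv2.resize(p[190:285,290:395],(660,598),interpolation=2))
# height map analysis of frame
P=pts("top",z["d"],np.ones((384,512),bool))
c=np.array([.508,-.162]);a=np.deg2rad(76.5)
e=np.array([np.cos(a),np.sin(a)]);n=np.array([-e[1],e[0]])
q=P[:,:2]-c;s=q@e;w=q@n
m=(abs(s)<.12)&(abs(w)<.085)
for lo in np.arange(-.115,.115,.005):
    k=m&(s>=lo)&(s<lo+.005)&(abs(w)<.04)
    if k.any(): print(round(lo,3),k.sum(),np.percentile(P[k,2],[5,50,95]).round(4))
T=m&(P[:,2]>.07)
print("w range",np.percentile(w[T],[0.5,99.5]),"s",s[T].min(),s[T].max())
```

```text
-0.115 60 [-0.0016  0.0008  0.0038]
-0.11 63 [-0.0012  0.0014  0.0037]
-0.105 34 [0.0057 0.0087 0.0109]
-0.1 47 [0.0073 0.0091 0.0117]
-0.08 24 [0.0724 0.075  0.076 ]
-0.075 78 [0.0725 0.0749 0.0768]
-0.07 139 [0.0581 0.0732 0.0771]
-0.065 14 [0.0598 0.0706 0.0744]
-0.06 75 [0.0735 0.0757 0.0784]
-0.055 68 [0.074  0.0765 0.0792]
-0.05 77 [0.0746 0.0767 0.0793]
-0.045 79 [0.0742 0.077  0.0796]
-0.04 78 [0.0735 0.0762 0.0787]
-0.035 78 [0.0737 0.0763 0.0779]
-0.03 72 [0.0741 0.0768 0.079 ]
-0.025 81 [0.0744 0.0773 0.0792]
-0.02 73 [0.0742 0.0761 0.0782]
-0.015 77 [0.0737 0.0759 0.0778]
-0.01 75 [0.0743 0.0763 0.0786]
-0.005 72 [0.0751 0.0771 0.0794]
0.0 80 [0.0745 0.0767 0.0797]
0.005 77 [0.0737 0.0764 0.078 ]
0.01 70 [0.0737 0.0758 0.0785]
0.015 76 [0.0741 0.0768 0.0793]
0.02 76 [0.0737 0.0773 0.0792]
0.025 73 [0.0744 0.0764 0.0785]
0.03 76 [0.0737 0.076  0.0782]
0.035 85 [0.0711 0.0745 0.0778]
0.04 115 [0.0537 0.0669 0.0739]
0.045 136 [0.0184 0.0358 0.0518]
0.05 17 [0.0119 0.0154 0.0325]
0.055 22 [0.0549 0.07   0.072 ]
0.06 67 [0.071  0.0736 0.0766]
0.065 74 [0.0738 0.076  0.0782]
0.07 73 [0.0742 0.0758 0.078 ]
0.075 169 [0.0085 0.0579 0.0773]
0.08 64 [0.0055 0.0087 0.0104]
0.085 63 [0.0061 0.0089 0.011 ]
0.09 73 [-0.      0.0051  0.011 ]
0.095 61 [-0.0017  0.0012  0.0033]
0.1 63 [-0.0013  0.0011  0.004 ]
0.105 60 [-0.0018  0.0009  0.003 ]
0.11 62 [-0.0016  0.0009  0.0033]
w range [-0.04915717  0.04864771] s -0.07795185032695502 0.07900727015291187
```

View pics/top0c.png

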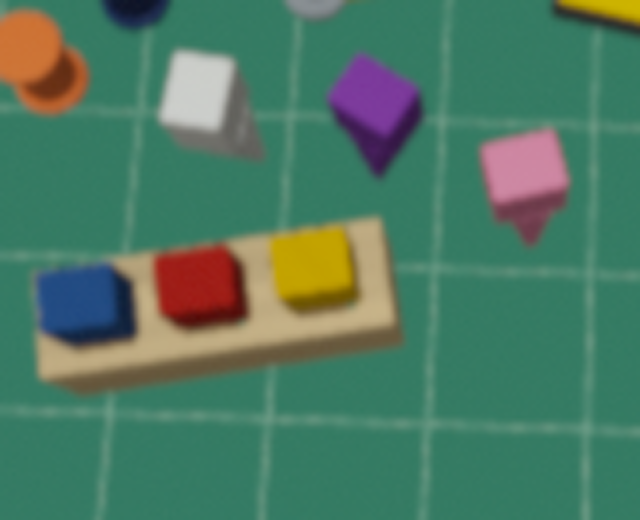

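View pics/top0f.png

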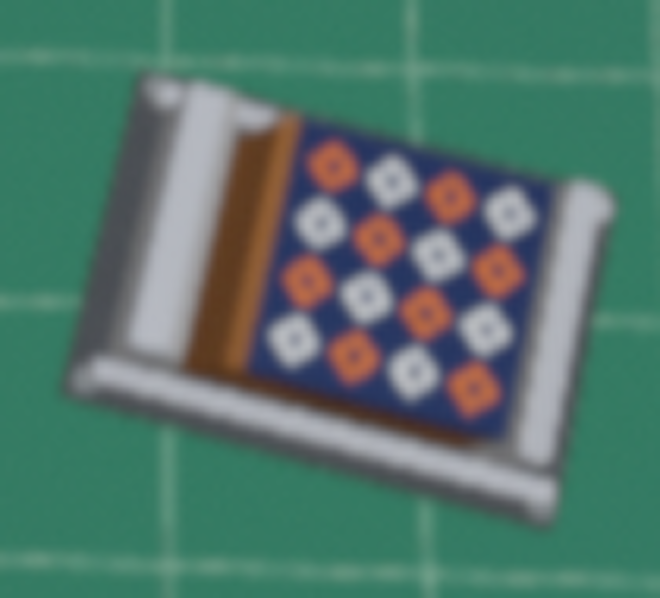

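The scene shows the rack with yellow at (458,270), red (488,252) and blue (515,233). The look-alikes are pink (414,330), purple (481,325) and white (537,295), and the frame is at (245,360). Yellow candidates are the rack head (458,270), the flat yellow box (395,470) and the cutter handle (523,430). Only the rack head is a 44x36 wedge head at z=126 mm, and the enlarged crop shows it at (313,265), at the rack's end.

In the frame crop the V gap lies between the block's left edge (270,250) and the end wall (180,230), so gap x points to the left in the picture (world direction 76.5°).

Moving above the wedge.

```bash
cat >> h.py <<'E'
from scipy.spatial.transform import Rotation as Ro
def go(x,y,z,yd):
    """shift/turn from the measured pose to a downward pose with tool y at yd degrees"""
    s=bot.read_state();R=Ro.from_rotvec(s["orientation"])
    a=np.deg2rad(yd);Y=np.array([np.cos(a),np.sin(a),0]);Z=np.array([0,0,-1.]);X=np.cross(Y,Z)
    G=Ro.from_matrix(np.stack([X,Y,Z],1))
    print("shift",(R.inv().apply(np.array([x,y,z])-s["position"])*1000).round(1),"turn",(R.inv()*G).as_rotvec().round(4),"t",s["time"],"F",np.round(s["wrist_force"],1),"w",s["width"],"ff",s["finger_force"])
E
python3 -c "
from h import *
go(.5745,.1599,.25,11.4)"
```

```text
shift [ 5.930e+02 -5.123e+02  3.000e-01] turn [-1.000e-04 -1.000e-04 -1.393e+00] t 0.6 F [-0.3  1.  -0.1] w 0.08546821964269341 ff 0.0
```

{"name": "move_arm", "arguments": {"steps": [[[30, -26, 0, 0, 0, -0.07, 85], [60, -52, 0, 0, 0, -0.14, 85], [90, -78, 0, 0, 0, -0.21, 85], [119, -103, 0, 0, 0, -0.28, 85], [148, -128, 0, 0, 0, -0.35, 85], [178, -154, 0, 0, 0, -0.42, 85], [207, -179, 0, 0, 0, -0.49, 85], [237, -205, 0, 0, 0, -0.56, 85]]]}}

```text
time: 1.27
position: [0.3569, -0.2553, 0.2505]
orientation: [2.801, 1.423, 0.0]
wrist_force: [0.9, -0.8, -0.0]
width: 0.0849
finger_force: 0.0
```

```bash
python3 -c "
from h import *
go(.5745,.1599,.25,11.4)"
```

```text
shift [463.6 -69.2   0.5] turn [ 4.000e-04  2.000e-04 -8.298e-01] t 1.2667 F [ 0.9 -0.8 -0. ] w 0.0849470853024236 ff 0.0
```

{"name": "move_arm", "arguments": {"steps": [[[38, -6, 0, 0, 0, -0.07, 85], [76, -12, 0, 0, 0, -0.14, 85], [114, -17, 0, 0, 0, -0.21, 85], [152, -23, 0, 0, 0, -0.28, 85], [190, -29, 0, 0, 0, -0.35, 85], [228, -34, 0, 0, 0, -0.42, 85], [266, -40, 0, 0, 0, -0.49, 85], [304, -46, 0, 0, 0, -0.56, 85]]]}}

```text
time: 1.93
position: [0.5001, 0.0172, 0.2505]
orientation: [2.298, 2.141, 0.0]
wrist_force: [-0.1, -0.4, 0.2]
width: 0.085
finger_force: 0.0
```

```bash
python3 -c "
from h import *
go(.5745,.1599,.25,11.4)"
```

```text
shift [147.6  64.1   0.5] turn [ 3.000e-04  1.000e-04 -2.696e-01] t 1.9333 F [-0.1 -0.4  0.2] w 0.08502705093511408 ff 0.0
```

{"name": "move_arm", "arguments": {"steps": [[[35, 15, 0, 0, 0, -0.07, 85], [70, 30, 0, 0, 0, -0.13, 85], [105, 45, 0, 0, 0, -0.2, 85], [135, 58, 0, 0, 0, -0.25, 85], [147.6, 64, 0, 0, 0, -0.27, 85], [147.6, 64, 0, 0, 0, -0.27, 85], [147.6, 64, 0, 0, 0, -0.27, 85], [147.6, 64, 0, 0, 0, -0.27, 85]]]}}

```text
time: 2.6
position: [0.5741, 0.1569, 0.2503]
orientation: [1.995, 2.427, -0.001]
wrist_force: [-0.0, 0.4, -0.4]
width: 0.085
finger_force: 0.0
```

```bash
python3 -c "
from h import *
go(.5745,.1599,.103,11.4)"
```

```text
shift [  2.9   1.  147.3] turn [-0.0003  0.0005 -0.0042] t 2.6 F [-0.   0.4 -0.4] w 0.08499300136266974 ff 0.0
```

{"name": "move_arm", "arguments": {"steps": [[[3, 1, 25, 0, 0, -0.004, 85], [3, 1, 55, 0, 0, -0.004, 85], [3, 1, 85, 0, 0, -0.004, 85], [3, 1, 110, 0, 0, -0.004, 85], [3, 1, 130, 0, 0, -0.004, 85], [3, 1, 142, 0, 0, -0.004, 85], [3, 1, 147, 0, 0, -0.004, 85], [3, 1, 147, 0, 0, -0.004, 85]]]}}

```text
time: 3.27
position: [0.5746, 0.1604, 0.1031]
orientation: [-1.989, -2.431, 0.001]
wrist_force: [0.5, 0.0, -0.1]
width: 0.0849
finger_force: 0.0
```

Run:
```python
from h import *
go(.5745,.1599,.103,11.4)
p,d=vision.get_image("scene");save("g1",cv2.resize(p[100:260,220:400],(675,600),interpolation=2))
```

```text
shift [-0.5 -0.2  0.1] turn [-0.0006  0.0001  0.0002] t 3.2667 F [ 0.5  0.  -0.1] w 0.08490399296351506 ff 0.0
```

View pics/g1.png

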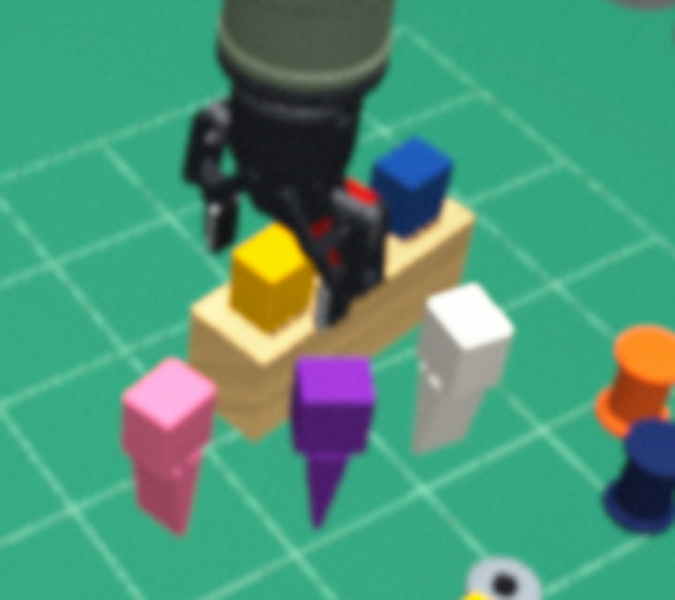

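The open fingers straddle the yellow head: tips are near (215,240) and (325,320), with their midpoint on the head at (272,280). The right finger merely hides red behind it. Closing.

{"name": "move_arm", "arguments": {"steps": [[[0, 0, 0, 0, 0, 0, 20], [0, 0, 0, 0, 0, 0, 20], [0, 0, 0, 0, 0, 0, 20], [0, 0, 0, 0, 0, 0, 20], [0, 0, 0, 0, 0, 0, 20], [0, 0, 0, 0, 0, 0, 20], [0, 0, 0, 0, 0, 0, 20], [0, 0, 0, 0, 0, 0, 20]]]}}

```text
time: 3.98
position: [0.5748, 0.161, 0.104]
orientation: [1.988, 2.432, 0.001]
wrist_force: [-1.2, 0.4, 7.8]
width: 0.0355
finger_force: 59.3
```

{"name": "move_arm", "arguments": {"steps": [[[0, 0, -15, 0, 0, 0, 20], [0, 0, -35, 0, 0, 0, 20], [0, 0, -60, 0, 0, 0, 20], [0, 0, -85, 0, 0, 0, 20], [0, 0, -110, 0, 0, 0, 20], [0, 0, -135, 0, 0, 0, 20], [0, 0, -147, 0, 0, 0, 20], [0, 0, -147, 0, 0, 0, 20]]]}}

```text
time: 4.65
position: [0.5754, 0.1612, 0.2531]
orientation: [1.987, 2.43, 0.006]
wrist_force: [0.2, -0.0, -0.8]
width: 0.0354
finger_force: 59.9
```

Run:
```python
from h import *
p,d=vision.get_image("scene");save("l1",cv2.resize(p[90:250,220:400],(675,600),interpolation=2))
go(.5202,-.1143,.25,-13.5)
```

```text
shift [-259.  -108.3    1. ] turn [ 0.0017 -0.0006  0.4355] t 4.7 F [-0.2  1.2 -2.3] w 0.03543614088297422 ff 59.92154896259308
```

View pics/l1.png

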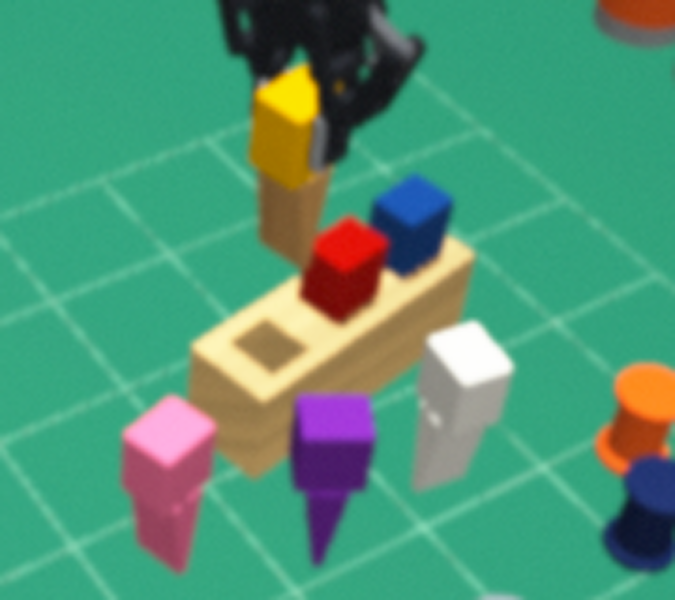

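The yellow wedge is held upright at (290,150), and red and blue still stand in the rack. Carrying it to the gap.

{"name": "move_arm", "arguments": {"steps": [[[-25, -11, 0, 0, 0, 0.04, 20], [-60, -26, 0, 0, 0, 0.1, 20], [-97, -41, 0, 0, 0, 0.16, 20], [-134, -56, 0, 0, 0, 0.22, 20], [-171, -71, 0, 0, 0, 0.29, 20], [-208, -87, 0, 0, 0, 0.35, 20], [-240, -100, 0, 0, 0, 0.4, 20], [-254, -106, 0, 0, 0, 0.43, 20]]]}}

```text
time: 5.37
position: [0.5196, -0.1139, 0.2493]
orientation: [-2.469, -1.943, 0.004]
wrist_force: [-0.8, 0.2, -1.8]
width: 0.0351
finger_force: 59.9
```

{"name": "move_arm", "arguments": {"steps": [[[-2, -1, 0, 0, 0, 0.003, 20], [-2, -1, 0, 0, 0, 0.003, 20], [-2, -1, 0, 0, 0, 0.003, 20], [-2, -1, 0, 0, 0, 0.003, 20]]]}}

```text
time: 5.7
position: [0.52, -0.1095, 0.2499]
orientation: [-2.462, -1.95, -0.0]
wrist_force: [0.1, 0.6, -1.7]
width: 0.0353
finger_force: 59.9
```

Run:
```python
from h import *
go(.5202,-.1143,.19,-13.5)
ps={}
for cam in("top","scene"):
    p,d=vision.get_image(cam);np.savez(cam+"1.npz",p=p,d=d)
    for m in models.masks_of(cam,"wedge")[:5]:
        P=pts(cam,d,m["pixels"])
        if len(P)==0: continue
        k=P[:,2]>.12
        print(cam,round(m["score"],2),np.round(m["rect"]),P.mean(0).round(4),P.min(0).round(3),P.max(0).round(3))
    ps[cam]=p
a=cv2.resize(ps["scene"][160:290,90:220],(400,400),interpolation=2);b=cv2.resize(ps["top"][180:310,280:410],(400,400),interpolation=2)
save("m1",np.hstack([a,b]))
```

```text
shift [-4.7  1.3 59.9] turn [-0.0006 -0.0006  0.0048] t 5.7 F [ 0.1  0.6 -1.7] w 0.035338306600625556 ff 59.86023187637329
top 0.81 [260. 176.  20.  27.] [0.6288 0.0427 0.1064] [ 0.613  0.018 -0.001] [0.68  0.067 0.125]
top 0.79 [227. 159.  24.  29.] [0.6682 0.1313 0.1052] [0.649 0.106 0.   ] [0.695 0.157 0.124]
top 0.74 [182. 155.  26.  22.] [0.6685 0.2289 0.1043] [0.65  0.213 0.005] [0.695 0.253 0.124]
top 0.6 [335. 215.  16.  26.] [ 0.5176 -0.0908  0.251 ] [ 0.501 -0.128  0.011] [ 0.578 -0.073  0.369]
scene 0.83 [340. 197.  26.  44.] [0.6796 0.224  0.0854] [ 0.579  0.209 -0.002] [0.699 0.295 0.123]
scene 0.74 [170. 165.  26.  50.] [ 0.5308 -0.119   0.2239] [ 0.255 -0.136 -0.001] [ 0.543 -0.055  0.274]
scene 0.7 [265. 220.  24.  44.] [0.6418 0.0376 0.0845] [ 0.527  0.016 -0.002] [0.659 0.097 0.123]
scene 0.63 [308. 217.  23.  45.] [0.6841 0.1239 0.092 ] [ 0.637  0.103 -0.001] [0.702 0.178 0.123]
```

View pics/m1.png

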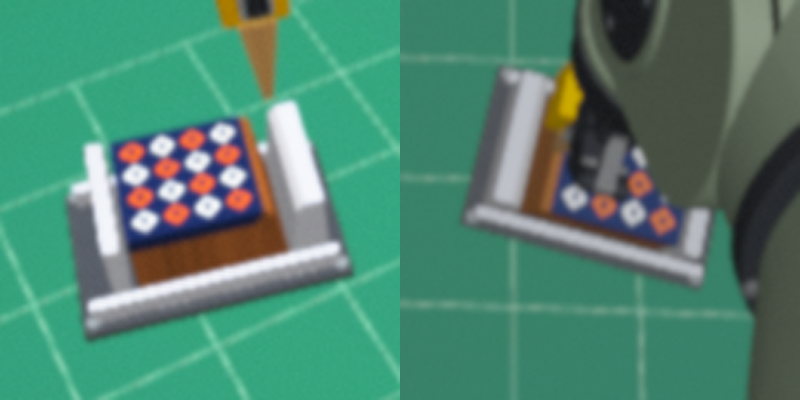

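The scene half shows the held wedge, tip at (268,98), above the gap between block edge (250,150) and end wall (285,150). Lowering to just above the mouth.

{"name": "move_arm", "arguments": {"steps": [[[-2, 1, 15, 0, 0, 0.004, 20], [-4, 1, 35, 0, 0, 0.004, 20], [-5, 1, 52, 0, 0, 0.004, 20], [-5, 1, 60, 0, 0, 0.004, 20], [-5, 1, 60, 0, 0, 0.004, 20], [-5, 1, 60, 0, 0, 0.004, 20]]]}}

```text
time: 6.4
position: [0.5198, -0.1156, 0.1907]
orientation: [-2.468, -1.944, -0.0]
wrist_force: [-0.1, 0.3, -0.7]
width: 0.0354
finger_force: 59.9
```

Run:
```python
from h import *
go(.5202,-.1143,.175,-13.5)
p,d=vision.get_image("scene")
P=pts("scene",d,np.ones((384,512),bool)); c=np.array([.5085,-.1631]);a=np.deg2rad(76.5)
e=np.array([np.cos(a),np.sin(a)]);n=np.array([-e[1],e[0]])
hsv=cv2.cvtColor(p,cv2.COLOR_RGB2HSV).reshape(-1,3)[(d>0).ravel()]
q=P[:,:2]-c;s=q@e;w=q@n
tc=bot.read_state()["position"];print("tcp s,w",(tc[:2]-c)@e,(tc[:2]-c)@n,tc[2])
near=(abs(s-.05)<.04)&(abs(w)<.03)
for z0 in np.arange(.094,.2,.006):
    k=near&(P[:,2]>=z0)&(P[:,2]<z0+.006)&(hsv[:,0]<35)&(hsv[:,1]>70)
    if k.sum()>3: print(round(z0,3),k.sum(),"s",s[k].min().round(4),s[k].max().round(4),"w",np.percentile(w[k],[5,50,95]).round(4))
# gap in scene view
for lo in np.arange(.03,.085,.003):
    k=(abs(w)<.046)&(s>=lo)&(s<lo+.003)&(P[:,2]<.082)
    if k.any(): print("gap",round(lo,3),k.sum(),np.percentile(P[k,2],[5,50,95]).round(4))
k=(P[:,2]>.072)&(P[:,2]<.08)&(abs(s)<.1)&(abs(w)<.07)
print("top w",np.percentile(w[k],[1,99]),"s",np.percentile(s[k],[.5,99.5]))
save("m2",cv2.resize(p[160:270,100:220],(654,600),interpolation=2))
```

```text
shift [ 1.3  0.  15.7] turn [-0.     -0.0002 -0.0011] t 6.4 F [-0.1  0.3 -0.7] w 0.03537077841216455 ff 59.92755353450775
tcp s,w 0.048803173336528324 -0.00012712788299037937 0.19110243744172772
0.094 4 s 0.0451 0.0477 w [-0.0193 -0.018  -0.0178]
0.1 10 s 0.0437 0.0509 w [-0.0198 -0.0181 -0.0156]
0.106 10 s 0.0425 0.0515 w [-0.019  -0.0176 -0.0162]
0.112 6 s 0.0431 0.0496 w [-0.0193 -0.0174 -0.0152]
0.118 13 s 0.0413 0.0528 w [-0.0205 -0.0179 -0.0169]
0.124 15 s 0.0398 0.0528 w [-0.0199 -0.0186 -0.0156]
0.13 15 s 0.0388 0.0535 w [-0.0194 -0.0181 -0.0164]
0.136 14 s 0.038 0.0543 w [-0.0191 -0.018  -0.0158]
0.142 17 s 0.0382 0.0547 w [-0.0193 -0.0183 -0.0164]
0.148 18 s 0.0384 0.0574 w [-0.0192 -0.0182 -0.0167]
0.154 26 s 0.0367 0.0581 w [-0.0193 -0.018  -0.017 ]
0.16 27 s 0.03 0.0611 w [-0.0195 -0.0179 -0.0159]
0.166 25 s 0.0263 0.0681 w [-0.0195 -0.018  -0.0158]
0.172 34 s 0.0255 0.0688 w [-0.0245 -0.0187 -0.0138]
0.178 21 s 0.0256 0.069 w [-0.0257 -0.0186 -0.0162]
0.184 32 s 0.0255 0.0681 w [-0.0249 -0.0187 -0.0081]
0.19 21 s 0.0256 0.068 w [-0.0233 -0.018  -0.0158]
0.196 18 s 0.0255 0.0685 w [-0.0205 -0.0178  0.0044]
gap 0.03 44 [0.0718 0.075  0.0779]
gap 0.033 40 [0.0725 0.0753 0.0772]
gap 0.036 43 [0.0707 0.0734 0.0754]
gap 0.039 39 [0.0683 0.0706 0.0732]
gap 0.042 25 [0.0423 0.0568 0.0653]
gap 0.045 19 [0.0278 0.0359 0.0443]
gap 0.048 37 [0.0129 0.0178 0.0232]
gap 0.051 53 [0.0228 0.0323 0.0419]
gap 0.054 54 [0.0434 0.0536 0.0642]
gap 0.057 44 [0.0649 0.0699 0.073 ]
gap 0.06 38 [0.0713 0.0734 0.0772]
gap 0.063 42 [0.073  0.0752 0.0775]
gap 0.066 41 [0.0734 0.0752 0.0778]
gap 0.069 42 [0.0731 0.0748 0.0771]
gap 0.072 39 [0.073  0.0751 0.0775]
gap 0.075 43 [0.0731 0.0748 0.077 ]
gap 0.078 1 [0.0745 0.0745 0.0745]
gap 0.081 10 [0.0068 0.0086 0.0105]
gap 0.084 23 [0.0064 0.0086 0.0118]
top w [-0.04944304  0.04780289] s [-0.07702325  0.07741904]
```

View pics/m2.png

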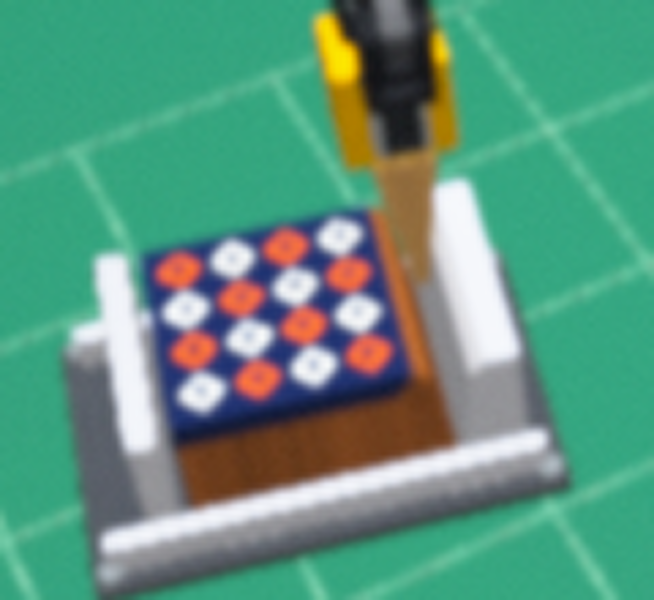

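Same-camera measurement: the wedge centre is at s=47.0 mm against the gap middle at about 49.7 mm, and it is centred along the gap. In the crop its tip at (420,280) is nearer the block. I'll shift +2.7 mm in tool x, then go into the mouth.

{"name": "move_arm", "arguments": {"steps": [[[1.5, 0, 0, 0, 0, 0, 20], [2.7, 0, 0, 0, 0, 0, 20], [2.7, 0, 8, 0, 0, 0, 20], [2.7, 0, 18, 0, 0, 0, 20], [2.7, 0, 28, 0, 0, 0, 20], [2.7, 0, 38, 0, 0, 0, 20], [2.7, 0, 44, 0, 0, 0, 20], [2.7, 0, 48, 0, 0, 0, 20]]]}}

```text
time: 7.12
position: [0.5201, -0.1131, 0.1414]
orientation: [-2.468, -1.943, 0.001]
wrist_force: [-0.2, 0.4, -1.1]
width: 0.0355
finger_force: 59.9
```

{"name": "move_arm", "arguments": {"steps": [[[0, 0, 0, 0, 0, 0, 20], [0, 0, 2, 0, 0, 0, 20], [0, 0, 4, 0, 0, 0, 20], [0, 0, 4, 0, 0, 0, 20]]]}}

```text
time: 7.45
position: [0.5203, -0.1132, 0.1383]
orientation: [2.468, 1.943, 0.0]
wrist_force: [-0.6, -0.2, -1.0]
width: 0.0356
finger_force: 59.9
```

Run:
```python
from h import *
go(.5208,-.1117,.112,-13.5)
s=bot.read_state();print(((s["position"][:2]-np.array([.5085,-.1631]))@np.array([.2334,.9724])).round(4),s["wrist_torque"])
```

```text
shift [ 1.6  0.1 26.3] turn [ 0.0001 -0.0001 -0.0014] t 7.45 F [-0.6 -0.2 -1. ] w 0.03557889981156788 ff 59.92817044258118
0.0512 [-0.01447335 -0.04097823  0.00997011]
```

No contact yet. I'll keep pressing in small steps.

{"name": "move_arm", "arguments": {"steps": [[[0, 0, 2, 0, 0, 0, 20], [0, 0, 4, 0, 0, 0, 20], [0, 0, 6, 0, 0, 0, 20], [0, 0, 8, 0, 0, 0, 20], [0, 0, 8, 0, 0, 0, 20]]]}}

```text
time: 7.87
position: [0.5203, -0.1134, 0.1301]
orientation: [2.468, 1.943, -0.0]
wrist_force: [0.7, -1.2, -2.4]
width: 0.0355
finger_force: 60.0
```

{"name": "move_arm", "arguments": {"steps": [[[-0.2, 0, 1.5, 0, 0, 0, 20], [-0.4, 0, 3, 0, 0, 0, 20], [-0.6, 0, 4.5, 0, 0, 0, 20], [-0.6, 0, 4.5, 0, 0, 0, 20]]]}}

```text
time: 8.2
position: [0.5203, -0.114, 0.1258]
orientation: [2.468, 1.943, 0.0]
wrist_force: [1.8, -1.9, -1.3]
width: 0.035
finger_force: 60.1
```

{"name": "move_arm", "arguments": {"steps": [[[-0.15, 0, 1, 0, 0, 0, 20], [-0.3, 0, 2, 0, 0, 0, 20], [-0.4, 0, 3, 0, 0, 0, 20], [-0.5, 0, 4, 0, 0, 0, 20], [-0.5, 0, 4, 0, 0, 0, 20]]]}}

```text
time: 8.62
position: [0.5201, -0.1145, 0.1218]
orientation: [2.468, 1.943, 0.0]
wrist_force: [0.6, -1.5, 1.2]
width: 0.0351
finger_force: 60.6
```

{"name": "move_arm", "arguments": {"steps": [[[-0.15, 0, 1, 0, 0, 0, 20], [-0.3, 0, 2, 0, 0, 0, 20], [-0.4, 0, 3, 0, 0, 0, 20], [-0.5, 0, 4, 0, 0, 0, 20], [-0.5, 0, 4, 0, 0, 0, 20]]]}}

```text
time: 9.03
position: [0.52, -0.115, 0.1178]
orientation: [2.468, 1.943, 0.0]
wrist_force: [0.6, -1.9, 1.2]
width: 0.0353
finger_force: 60.6
```

Run:
```python
from h import *
p,d=vision.get_image("scene")
save("m3",cv2.resize(p[170:270,100:220],(720,600),interpolation=2))
P=pts("scene",d,np.ones((384,512),bool)); c=np.array([.5085,-.1631]);a=np.deg2rad(76.5)
e=np.array([np.cos(a),np.sin(a)]);n=np.array([-e[1],e[0]])
hsv=cv2.cvtColor(p,cv2.COLOR_RGB2HSV).reshape(-1,3)[(d>0).ravel()]
q=P[:,:2]-c;s=q@e;w=q@n
k=(abs(s-.05)<.04)&(abs(w)<.03)&(hsv[:,0]>20)&(hsv[:,0]<32)&(hsv[:,1]>180)&(P[:,2]>.07)
print("head z",np.percentile(P[k,2],[1,5,95,99]),"s",np.percentile(s[k],[2,98]))
for lo in np.arange(-.085,-.05,.003):
    j=(abs(w)<.04)&(s>=lo)&(s<lo+.003)
    if j.any(): print(round(lo,3),j.sum(),np.percentile(P[j,2],[5,50,95]).round(4))
```

```text
head z [0.09548106 0.09907446 0.16246282 0.1742668 ] s [0.02662476 0.06666195]
-0.085 25 [0.0061 0.0081 0.01  ]
-0.082 5 [0.008  0.0083 0.0106]
-0.079 26 [0.071  0.074  0.0763]
-0.076 36 [0.0718 0.0743 0.0769]
-0.073 41 [0.0718 0.0742 0.0758]
-0.07 38 [0.0725 0.0738 0.076 ]
-0.067 44 [0.029  0.0692 0.0762]
-0.064 40 [0.0733 0.075  0.0769]
-0.061 40 [0.0727 0.0755 0.078 ]
-0.058 37 [0.074  0.0759 0.0777]
-0.055 39 [0.0736 0.0757 0.0774]
-0.052 40 [0.0742 0.0765 0.079 ]
```

View pics/m3.png

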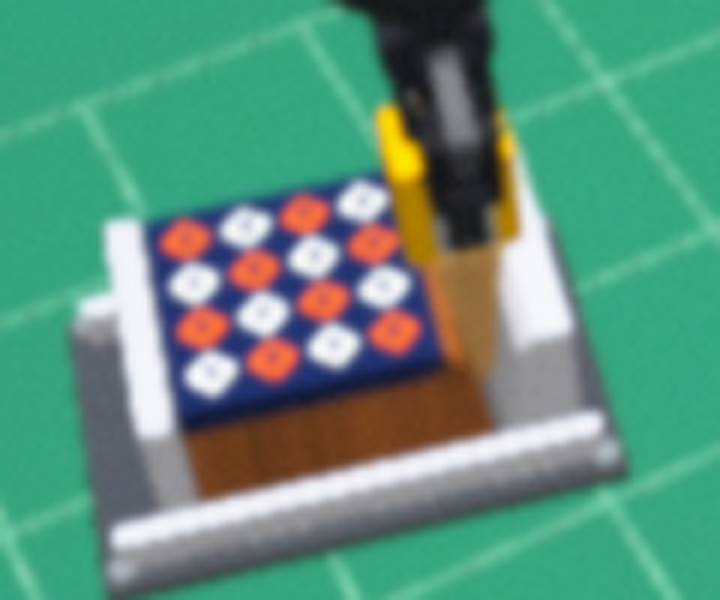

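The wedge is in the gap, tip hidden near (483,380), and the block is moving towards the far stop at (135,330). I'll keep pressing until the force climbs.

{"name": "move_arm", "arguments": {"steps": [[[-0.1, 0, 1, 0, 0, 0, 20], [-0.2, 0, 2, 0, 0, 0, 20], [-0.3, 0, 3, 0, 0, 0, 20], [-0.3, 0, 3, 0, 0, 0, 20]]]}}

```text
time: 9.42
position: [0.5199, -0.1154, 0.1148]
orientation: [2.468, 1.943, -0.0]
wrist_force: [0.7, -3.2, 2.1]
width: 0.0352
finger_force: 60.7
```

{"name": "move_arm", "arguments": {"steps": [[[-0.1, 0, 1, 0, 0, 0, 20], [-0.2, 0, 2, 0, 0, 0, 20], [-0.2, 0, 2, 0, 0, 0, 20]]]}}

```text
time: 9.67
position: [0.5198, -0.1157, 0.1128]
orientation: [2.468, 1.943, -0.0]
wrist_force: [0.2, -3.8, 2.7]
width: 0.0354
finger_force: 60.8
```

{"name": "move_arm", "arguments": {"steps": [[[-0.3, 0, 1, 0, 0, 0, 20], [-0.6, 0, 2, 0, 0, 0, 20], [-0.6, 0, 2, 0, 0, 0, 20]]]}}

```text
time: 9.92
position: [0.5198, -0.1159, 0.1116]
orientation: [2.468, 1.943, 0.001]
wrist_force: [-3.4, -1.5, 21.5]
width: 0.0352
finger_force: 62.6
```

{"name": "move_arm", "arguments": {"steps": [[[-0.3, 0, 0.7, 0, 0, 0, 20], [-0.5, 0, 1.4, 0, 0, 0, 20], [-0.5, 0, 1.4, 0, 0, 0, 20]]]}}

```text
time: 10.17
position: [0.5199, -0.116, 0.1114]
orientation: [2.467, 1.943, 0.002]
wrist_force: [-9.2, 1.7, 50.2]
width: 0.0353
finger_force: 66.3
```

The force reached 50 N with the wedge at home height (TCP 111 mm). I'll ease the preload, open and retreat.

{"name": "move_arm", "arguments": {"steps": [[[0.2, 0, -1, 0, 0, 0, 20], [0.3, 0, -1.8, 0, 0, 0, 20], [0.3, 0, -1.8, 0, 0, 0, 45], [0.3, 0, -1.8, 0, 0, 0, 70], [0.3, 0, -1.8, 0, 0, 0, 70], [0.3, 0, -1.8, 0, 0, 0, 70], [0.3, 0, -1.8, 0, 0, 0, 70]]]}}

```text
time: 10.75
position: [0.5195, -0.116, 0.1111]
orientation: [-2.468, -1.943, 0.0]
wrist_force: [-0.2, 0.8, 0.8]
width: 0.0698
finger_force: 0.0
```

{"name": "move_arm", "arguments": {"steps": [[[0, 0, -10, 0, 0, 0, 70], [0, 0, -30, 0, 0, 0, 70], [0, 0, -60, 0, 0, 0, 70], [0, 0, -90, 0, 0, 0, 70], [0, 0, -120, 0, 0, 0, 70], [-30, 0, -140, 0, 0, 0, 70], [-65, 0, -145, 0, 0, 0, 70], [-100, 0, -145, 0, 0, 0, 70]]]}}

```text
time: 11.42
position: [0.4961, -0.2143, 0.2588]
orientation: [2.465, 1.943, 0.003]
wrist_force: [0.7, 0.8, -0.5]
width: 0.0698
finger_force: 0.0
```

Run:
```python
from h import *
p,d=vision.get_image("scene")
save("e1",cv2.resize(p[150:270,100:340],(800,400),interpolation=2))
P=pts("scene",d,np.ones((384,512),bool)); c=np.array([.5085,-.1631]);a=np.deg2rad(76.5)
e=np.array([np.cos(a),np.sin(a)]);n=np.array([-e[1],e[0]])
q=P[:,:2]-c;s=q@e;w=q@n
k=(abs(s-.05)<.04)&(abs(w)<.04)&(P[:,2]>.128)&(P[:,2]<.145)
print("head top z",np.median(P[k,2]),"s",np.percentile(s[k],[2,98]),"w",np.percentile(w[k],[2,98]),cv2.minAreaRect((P[k][:,:2]*1000).astype(np.float32)))
for m in models.masks_of("scene","wedge")[:5]: print(round(m["score"],2),np.round(m["rect"]))
```

```text
head top z 0.13352112883957726 s [0.02587872 0.06792528] w [-0.01897998  0.0149069 ] ((520.4028930664062, -117.57655334472656), (43.879547119140625, 37.41122817993164), 76.3795166015625)
0.9 [265. 219.  25.  41.]
0.81 [308. 216.  25.  48.]
0.79 [342. 196.  25.  45.]
0.59 [177. 208.  25.  46.]
```

View pics/e1.png

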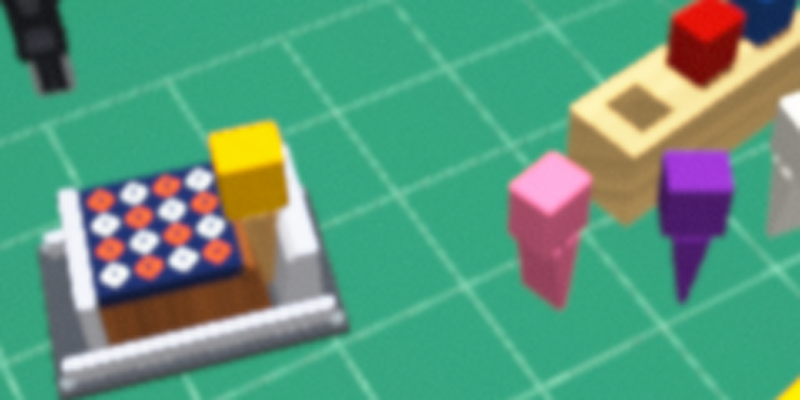

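The wedge stands upright and square in the gap at (250,190). Its head top is at 133.5 mm against 134 mm expected fully home, and its head is aligned at 76.4°. The block is against the stop at (75,240), and the gripper is clear.

```bash
python3 -c "
from rig import workorder
print(workorder.finish_job())"
```

```text
the job is handed in; nothing more can be done
None
```

The job is handed in: the yellow wedge is fully home, upright and square midway along the gap, the block is tight against the far stop (50 N peak press), and the blue and red wedges were left in the rack.

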